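Roll the soft cheese ball into the dimpled tray

ROBOT

A 7-joint arm with a two-finger parallel gripper is mounted at the origin on the work surface. World frame = base frame: x ahead of the robot, y to its left, z up, the work surface at z = 0. Lengths are in mm, angles in rad, forces in N, time in s.
With the tool pointing down it reaches from about 400 to 875 mm from the base axis. Payload 6.5 kg.
Tool frame: the origin (TCP) lies between the finger pads; the fingertips stand 11 mm ahead of it and the grasp point (between the pads) lies 8 mm behind it; z points along the fingers, y is the direction in which the jaws open and shut (so a half turn about z gives the same grasp; the last joint's range is limited). The gripper opens to 88 mm and grips with 3 to 60 N. Pads are 18 mm wide; open, the fingers measure 123 mm over their backs; the gripper's body (75 mm by 187 mm) begins 45 mm behind the grasp point.
Start: joints at [-1.372, 0.536, -0.004, 1.538, 0.003, 1.067, -0.071], TCP at [170.111, 627.338, 249.716] pointing down, gripper open.
Joint ranges: [-2.7, 2.7], [-0.37, 2.16], [-1.27, 1.26], [0.24, 2.4], [-1.31, 4.45], [0.19, 1.91], [-2.76, 2.76]. Speed limits (rad/s): [2.39, 2.39, 3.14, 3.14, 3.14, 3.14, 3.14].

INTERFACE

Orientations are given as a rotation vector (axis times angle).
In Python, from cell import * gives the robot as it stands.
- The arm moves only by the shell command python3 -m pendant 'ROWS' [OPENING]. ROWS is JSON, a list that holds one entry, the list of rows, each a list of 6 numbers: the shift along the tool's x, y, z in cm, then the turn, a rotation vector about the tool's x, y, z in rad. In form: [[[x, y, z, wx, wy, wz], ...]]. A call has 1 to 12 rows; each row shifts and turns the commanded pose from where the row before left it, along the tool's axes as they then stand; what a row does not reach is not made up. A row lasts 1/10 s, in which the tool goes at most 50 mm and 8.59 degrees, less where a joint would pass 70% of its speed; a pose out of reach is approached as far as the arm can. A call is refused whole if a number of a shift passes 5 or a number of a turn 0.15, either way. A call with a gripper value outside its range is refused whole. OPENING is the opening, from 0 (shut) to 1 (fully open), set as the call begins (- or left out, the last holds). The fingers move at their own pace and stop on an object; the grip force is fixed at half the most. Time passes only in rows, so rows that do not move let the fingers close. It gives the time, the measured TCP pose, the force and the opening at its end, in the units of the state.
- read_state(): the state, without advancing time (a new reading comes with each control period).
- capture(name): name is "scene" or "top" or "wrist"; returns the picture (480x640x3 uint8, blue, green, red); there is no depth.
- camera_model(name): a dict with "fovy" (degrees; the focal length in pixels is half the picture's height over the tangent of half this angle, whatever the lens; pixels are square), "cx", "cy" (the principal point, pixels), "R" (3x3) and "t" (3): a world point X has camera coordinates R X + t. Camera axes: x right, y down, z forward; pixel columns grow to the right and rows downward; lengths in mm; the calibration is good to about 2 mm. A picture is of the moment at which its call begins: read the wrist's pose just before it. camera_model takes no time and is no camera call; for the wrist camera it gives the pose at the moment of the call.
- sign_off(): hands the job in, once; it reports no verdict.
The state is a dict: "t": time; "q": joint angles; "joint_velocities": joint speeds; "joint_torque": joint torques, N m; "ee_pos": TCP position; "tool_rot": TCP orientation; "force": force on the tool from outside, world axes, zero at the start; "torque": the same for the moment, N m; "finger_gap": finger opening in mm.
Only numpy, scipy, OpenCV 4.12 (cv2) and the standard library are available. Lean on these libraries where they do the work, as an engineer would, in place of code of your own. Each camera call takes 0.05 s, during which the arm holds its last target.

TASK

On the packing station one large soft cheese ball waits on a wire run. Slide the tray along until its empty middle pocket stands right in front of that run, then roll the ball gently along the wires and let it settle in the pocket: never lift it or press it hard, as its rind bruises. Leave the small ball on the other run, the two balls already in the tray and the things beside the station where they are.

Things in the scene. Friction and masses are not known exactly. Their poses are not given: they have to be found in the camera images.
- station_c (a point): Packing station, fixed, its place and yaw vary: a wooden base board 270 mm along x, 380 mm along y. This point is at table height, midway between the two wire runs, 3 mm beyond the end of the wires, where the tray begins; +x points from the runs to the tray, +y along the tray's slide.
- run_l (a point): End, at the tray, of the +y wire run, midway between its wires, 45 mm above the table, 50 mm from the station's middle. The run goes from here 132 mm to the station's -x: two level steel wires, 8 mm thick, 30 mm apart between centres. At the outer end a low steel bar keeps a ball in; its top is 61 mm above the table.
- run_r (a point): The same point of the -y wire run, 100 mm from the other one; the run is alike.
- ball_center (a point): Centre of the large soft cheese ball, 48 mm across, about 55 g, loose on one of the two wire runs (either of them), centre 69 mm above the table. It rolls freely under the lightest push from behind and stays centred on the wires. Its rind bears a push of 6 N from the robot, no more.
- small_ball_center (a point): Centre of the small cheese ball, 34 mm across, loose on the other wire run, centre 60 mm above the table. A bystander.
- tray_top (a point): Middle of the top face of the tray, 44 mm above the table. The tray is a wooden slab 100 mm along x, 190 mm along y, 20 mm thick. It slides only along the station's y, against about 2 N of friction, at least 80 mm either way, and stays where it is left. Three round dimples, 38 mm across and 14 mm deep, lie in a row along y at 58 mm pitch, 15 mm to this point's -x.
- pocket (a point): Where the centre of a large ball lies when seated in the empty middle pocket of the tray: on the pocket's axis, about 15 mm above the tray's top face, so 59 mm above the table and 38 mm beyond the end of the wires. A ball rolling in from the wires sinks about 10 mm.
- tab (a point): Middle of the tray's upright dark wooden tab, by which the tray can be pinched or pushed along y. The tab is 12 mm thick along y, 30 mm wide along x, stands on the tray 50 mm beyond the middle pocket and reaches 88 mm above the table; this point is 70 mm above the table.
- pocket_l (a point): The same seat point of the +y end pocket, 58 mm from the middle one; already holds a large ball.
- pocket_r (a point): The same seat point of the -y end pocket, 58 mm from the middle one; already holds a large ball.
- neighbour_l_center (a point): Centre of the 48 mm ball in the +y pocket: a bystander, loose, rides along with the tray.
- neighbour_r_center (a point): Centre of the 48 mm ball in the -y pocket: a bystander, loose, rides along with the tray.
- drum: Small dark ash-coated drum cheese, 68 mm across, 36 mm high, standing on the table beside the station at -y; origin under its centre. A bystander.
- wedge: Cut block of hard cheese, 90 x 55 x 52 mm, on the table beside the station at +y; origin under its centre. A bystander.
- knife: Flat cheese spatula 200 mm long lying on the table to the far side at +y. A bystander.
Not all that is in view belongs to the job. What is shaped like the part that bears neighbour_l_center but orange or pink is not meant.

How it is judged (in metres and radians):
On the way, in this order (a step that is already met when the one before it is completed fails the run):
1. the tray's empty pocket stands in front of the run that holds the large ball (within 8 mm), the ball still on its run (((y of pocket in the frame of station_c between 0.042 and 0.058 m and y of ball_center in the frame of station_c between 0.03 and 0.07 m and x of ball_center in the frame of station_c below -0.005 m) or (y of pocket in the frame of station_c between -0.058 and -0.042 m and y of ball_center in the frame of station_c between -0.07 and -0.03 m and x of ball_center in the frame of station_c below -0.005 m))), for 0.2 s.
2. the large ball is seated in the empty pocket (distance between ball_center and pocket below 0.005 m), for 0.2 s.
At the end, for the whole second after the job is handed in: The large ball rests in the tray's middle pocket and the two balls that were in the tray rest in theirs (each centre within 5 mm of its seat point, at rest); the small ball, the drum, the block and the spatula are within 20 mm of where they began (distance between ball_center and pocket below 0.005 m and distance between neighbour_l_center and pocket_l below 0.005 m and distance between neighbour_r_center and pocket_r below 0.005 m and distance of each of small_ball_center, drum, wedge, knife from where it was at the start of the episode below 0.02 m and linear speed of each of ball, neighbour_l, neighbour_r below 0.03 m/s); the robot touches nothing.
It fails at once if the large ball is pressed with more than 6 N by the robot (contact force between ball and the arm above 6 N or contact force between ball and the fingers above 6 N).
It fails at once if the large ball is lifted: its centre more than 12 mm above its height on the wires (z of ball_center in the frame of station_c above 0.0806432 m).
It fails at once if the large ball is slammed: it strikes the tray with more than 25 N (contact force between ball and tray above 25 N).
It fails at once if a ball already in the tray leaves its pocket (distance between neighbour_l_center and pocket_l above 0.01 m or distance between neighbour_r_center and pocket_r above 0.01 m).
It fails at once if a bystander beside the work is moved by more than 30 mm (distance of any of small_ball_center, drum, wedge, knife from where it was at the start of the episode above 0.03 m).
It also fails if it takes over 58 s, if anything falls off the work surface, if the arm or the gripper's body presses on something with over 40 N, if the wrist force passes 120 N, or if a joint passes its speed limit or range.

## Working session

There is one attempt and no reset: what is moved stays moved. The work goes in short steps, Python scripts to look and compute and a shell command to move; the robot and the scene stay as the last step left them, time stands still between calls to the robot, and variables do not carry over. Pictures are saved under pics/ and viewed, and the job is handed in when it is done.

```bash
ls; mkdir -p pics
python3 - <<'E'
from cell import *
import cv2
s=read_state();print(s)
for n in("scene","top","wrist"):
    m=camera_model(n);print(n,m)
    cv2.imwrite(f"pics/{n}0.png",capture(n))
E
```

```text
pics
{'t': 0.0, 'q': array([-1.37218564,  0.53716143, -0.00442568,  1.53884736,  0.00264601,
        1.06731629, -0.07125459]), 'joint_velocities': array([6.97403217e-04, 8.52042037e-05, 8.13630234e-04, 1.31109687e-03,
       4.70211822e-04, 7.62540296e-04, 6.85849382e-04]), 'joint_torque': array([-6.99176617e-04, -5.70986688e+01,  9.90784094e-01, -2.51602346e+01,
       -5.62054489e-02,  1.80624914e-02,  1.66170644e-04]), 'ee_pos': array([170.00246065, 626.76224155, 248.85232246]), 'tool_rot': array([-4.14697724e-01, -3.11404542e+00,  2.71206729e-03]), 'force': array([-0.18419743,  0.56494327,  0.84134422]), 'torque': array([-0.04210344,  0.03098709,  0.06171821]), 'finger_gap': 88.22811112016764}
scene {'fovy': 45.89696021370137, 'cx': 314.30024127939936, 'cy': 246.02140991456514, 'R': array([[-0.08279667,  0.99655422,  0.00493883],
       [ 0.65822705,  0.05840711, -0.75055031],
       [-0.74825254, -0.05889219, -0.66079486]]), 't': array([  20.07722168, -357.63408587, 1747.77845667])}
top {'fovy': 53.036559584696455, 'cx': 324.3161842548286, 'cy': 248.09087834664982, 'R': array([[ 0.02396611, -0.999619  ,  0.01369224],
       [-0.98267944, -0.02607305, -0.18347018],
       [ 0.18375728, -0.00905802, -0.98292991]]), 't': array([ 39.69548512, 620.53995335, 829.86736394])}
wrist {'fovy': 61.08408306085739, 'cx': 317.3366125263268, 'cy': 240.66811759126313, 'R': array([[ 0.26141355,  0.96522632, -0.00105445],
       [ 0.92538967, -0.25031363,  0.2845998 ],
       [ 0.27443928, -0.07537402, -0.95864584]]), 't': array([-650.05284458,  -40.41149072,  389.60584967])}
```

View pics/scene0.png

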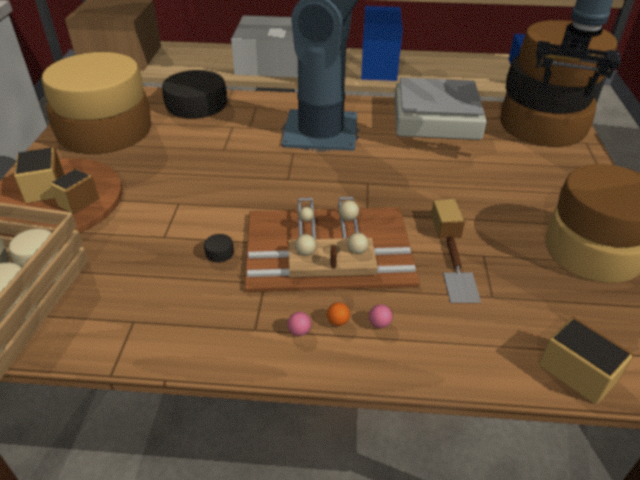

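View pics/top0.png

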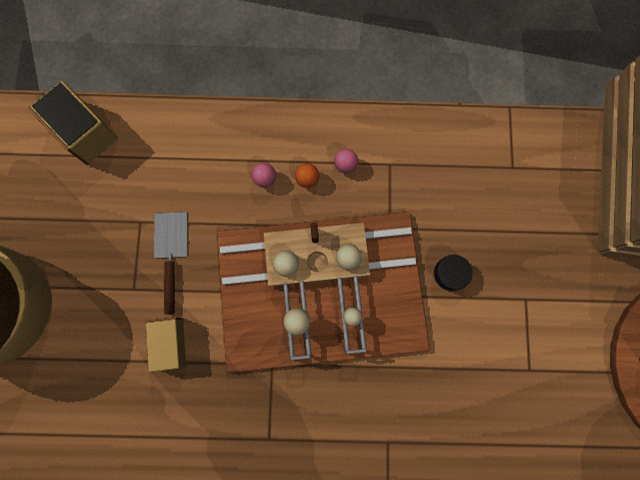

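View pics/wrist0.png

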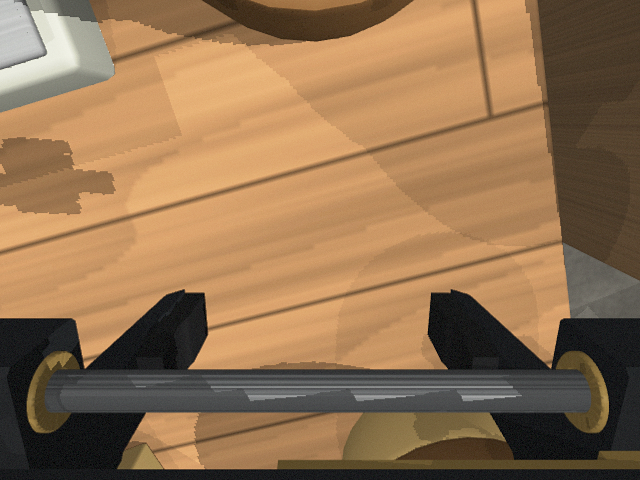

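The scene shows the large ball at top-view (296,321) on the left (+y) run and the small ball at (353,316). The tray neighbours are at (286,263) and (348,257), the empty pocket at (317,261) and the tab at (315,232). The orange and pink balls near (307,175) are decoys. Next I'll take a close crop and measure.

```bash
cat > h.py <<'E'
from cell import *
import cv2, numpy as np
def cast(m,u,v,z,h=480):
    f=h/2/np.tan(np.radians(m['fovy'])/2)
    d=np.array([(u-m['cx'])/f,(v-m['cy'])/f,1.])
    R=np.array(m['R']);t=np.array(m['t'])
    o=-R.T@t; w=R.T@d
    return o+w*(z-o[2])/w[2]
def proj(m,X):
    f=240/np.tan(np.radians(m['fovy'])/2)
    c=np.array(m['R'])@np.array(X,float)+np.array(m['t']); return np.array([m['cx']+f*c[0]/c[2],m['cy']+f*c[1]/c[2]])
def ballmask(im):
    hsv=cv2.cvtColor(im,cv2.COLOR_BGR2HSV)
    return hsv
E
python3 - <<'E'
from h import *
im=cv2.imread('pics/top0.png')
c=im[205:380,210:440]
cv2.imwrite('pics/topcrop.png',cv2.resize(c,None,fx=3.4,fy=3.4,interpolation=cv2.INTER_CUBIC))
hsv=cv2.cvtColor(im,cv2.COLOR_BGR2HSV)
for p in((296,321),(353,316),(286,263),(348,257),(275,240),(288,300),(240,340),(315,232)): print(p,hsv[p[1],p[0]])
E
```

```text
(296, 321) [ 29  50 177]
(353, 316) [ 30  46 176]
(286, 263) [ 24  57 173]
(348, 257) [ 28  51 169]
(275, 240) [ 16 120 166]
(288, 300) [23 16 63]
(240, 340) [ 11 166 103]
(315, 232) [ 10 179  57]
```

View pics/topcrop.png

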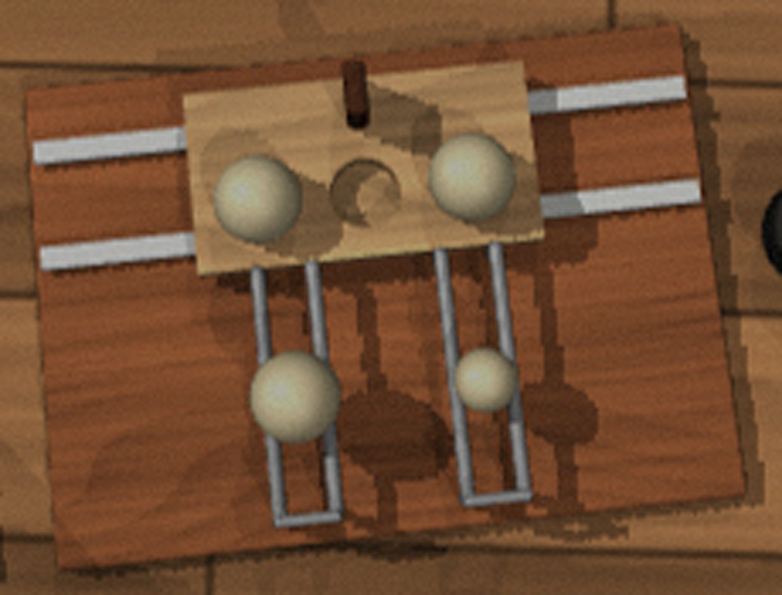

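Run:
```python
from h import *
m=camera_model('top')
im=cv2.imread('pics/top0.png'); hsv=cv2.cvtColor(im,cv2.COLOR_BGR2HSV)
mask=cv2.inRange(hsv,(18,25,80),(40,90,255)); mask[:205]=0;mask[380:]=0;mask[:,:215]=0;mask[:,435:]=0
mask=cv2.morphologyEx(mask,cv2.MORPH_OPEN,np.ones((3,3)))
cs,_=cv2.findContours(mask,cv2.RETR_EXTERNAL,cv2.CHAIN_APPROX_NONE)
for c in cs:
    if cv2.contourArea(c)>80:
        (u,v),r=cv2.minEnclosingCircle(c); print('blob',u,v,r,cv2.contourArea(c))
def P(x,y,z): return cast(m,210+x/3.4-.35,205+y/3.4-.35,z)
big=P(295,397,69);sm=P(486,379,60);nl=P(258,198,59);nr=P(472,177,59)
print('balls',big,sm,nl,nr)
print('nl-nr',np.linalg.norm(nl-nr))
tc=[P(*p,44) for p in((184,96),(522,62),(543,238),(198,273))]
T=np.mean(tc,0);print('tray',T,[np.linalg.norm(tc[i]-tc[(i+1)%4]) for i in range(4)])
wl=[P(*p,45) for p in((258,268),(313,263))];wr=[P(*p,45) for p in((440,250),(495,245))]
RL=np.mean(wl,0);RR=np.mean(wr,0);print('run ends',RL,RR,np.linalg.norm(RL-RR))
bl=(P(281,521,57)+P(341,516,57))/2;br=(P(468,502,57)+P(531,496,57))/2
print('bars',bl,br)
def ang(d):return np.degrees(np.arctan2(d[1],d[0]))
print('yaw', ang(nl-nr)-90,ang(RL-RR)-90,ang(RL-bl),ang(RR-br),ang(tc[0]+tc[3]-tc[1]-tc[2])-90,ang(tc[0]+tc[1]-tc[2]-tc[3]))
yaw=np.radians(np.mean([ang(nl-nr)-90,ang(RL-RR)-90,ang(tc[0]+tc[3]-tc[1]-tc[2])-90]))
ex=np.array([np.cos(yaw),np.sin(yaw)]);ey=np.array([-ex[1],ex[0]])
C=((RL+RR)/2)[:2]+3*ex
print('yaw',np.degrees(yaw),'C',C)
for n,p in dict(big=big,sm=sm,nl=nl,nr=nr,T=T,pocketN=(nl+nr)/2,tabtop=P(354,70,88),bl=bl,br=br).items():
    d=p[:2]-C;print(n,d@ex,d@ey)
```

```text
blob 295.9556884765625 321.3227844238281 13.31535816192627 493.5
blob 352.1388854980469 316.0 9.355278015136719 237.5
blob 285.0 263.2608642578125 12.759687423706055 459.0
blob 348.27777099609375 256.72222900390625 12.855664253234863 475.5
balls [484.02551157 101.59119586  69.        ] [496.15269634   1.73214306  60.        ] [589.61419309 125.56662711  59.        ] [604.08347808  10.64702784  59.        ]
nl-nr 115.82691614899505
tray [610.99818192  70.13864603  44.        ] [np.float64(188.44373597475482), np.float64(99.13411570459654), np.float64(188.5613184597529), np.float64(98.6217312601413)]
run ends [555.15624022 110.23585105  45.        ] [567.50645545  11.6668408   45.        ] 99.33970805740728
bars [422.14172851  91.63966466  57.        ] [434.37782932  -6.36012644  57.        ]
yaw 7.176228956517107 7.141664315978602 7.958691310992477 7.711525761181481 7.366630378309424 7.133269649525372
yaw 7.228174550268378 C [564.30750668  61.32880916]
big -74.57813313584442 50.043586795241396
sm -75.11169753740161 -50.54773661620633
nl 33.18804450713986 60.54320220056636
nr 33.08303333251897 -55.283666345723596
T 47.42808529885493 2.8651534927702897
pocketN 33.13553891982936 2.629767927421387
tabtop 91.53198056403623 2.7244336352683494
bl -137.22223508867535 47.9574253057742
br -137.413814693937 -50.80311598507689
```

The picked parts agree with the given sizes: spacing 116 mm, runs 99 mm apart, tray 188x99 mm. The ball is at station y=50 and the pocket at y≈2.7, so the tray has to go +47 mm in y. Next I'll plan the move.

```bash
cat >> h.py <<'E'
from scipy.spatial.transform import Rotation as Ro
YAW=np.radians(7.3);EX=np.array([np.cos(YAW),np.sin(YAW),0]);EY=np.array([-EX[1],EX[0],0]);C=np.array([562.1,61.05,0])
def st(p): d=np.array(p)-C; return np.array([d@EX,d@EY,p[2]])
def plan(sx,sy,z):
    s=read_state();R=Ro.from_rotvec(s['tool_rot']);M=R.as_matrix()
    p=C+EX*sx+EY*sy+np.array([0,0,z])
    best=None
    for sg in(1,-1):
        T=np.column_stack([-sg*EX,sg*EY,[0,0,-1]])   # tool z down
        assert np.linalg.det(T)>0
        r=(R.inv()*Ro.from_matrix(T)).as_rotvec()
        if best is None or np.linalg.norm(r)<np.linalg.norm(best[0]): best=(r,T)
    d=p-s['ee_pos']
    print('t',round(s['t'],2),'station pos',st(s['ee_pos']).round(1),'gap',round(s['finger_gap'],1),'F',s['force'].round(1))
    print('turn (tool)',best[0].round(4),'shift cm in final tool axes',(best[1].T@d/10).round(2),'in present axes',(M.T@d/10).round(2),'axes',best[1].round(2).tolist())
E
python3 - <<'E'
from h import *
plan(85,2.7,160)
E
```

```text
t 0.15 station pos [-317.   611.1  249.1] gap 88.1 F [-0.8 -0.4  0.2]
turn (tool) [-1.300e-03 -1.000e-04 -3.921e-01] shift cm in final tool axes [-40.2  -60.84   8.91] in present axes [-60.4  -40.85   8.96] axes [[-0.99, -0.13, 0.0], [-0.13, 0.99, 0.0], [-0.0, 0.0, -1.0]]
```

```bash
python3 -m pendant '[[[0,0,0,0,0,-0.13],[0,0,0,0,0,-0.13],[0,0,0,0,0,-0.132],[-1.3,-2,0,0,0,0],[-2.4,-3.7,0,0,0,0],[-2.4,-3.7,0,0,0,0],[-2.4,-3.7,0,0,0,0],[-2.4,-3.7,0,0,0,0],[-2.4,-3.7,0,0,0,0],[-2.4,-3.7,0,0,0,0],[-2.4,-3.7,0,0,0,0],[-2.4,-3.7,0,0,0,0]]]' 1; python3 -c "
from h import *
plan(85,2.7,160)"
```

```text
t: 1.35
ee_pos: [414.4, 338.3, 249.7]
tool_rot: [0.2, -3.135, 0.0]
force: [-0.1, -0.1, -0.1]
finger_gap: 88.0
t 1.35 station pos [-111.3  293.8  249.7] gap 88.0 F [-0.1 -0.1 -0.1]
turn (tool) [-0.     -0.     -0.0001] shift cm in final tool axes [-19.63 -29.11   8.97] in present axes [-19.63 -29.11   8.97] axes [[-0.99, -0.13, 0.0], [-0.13, 0.99, 0.0], [-0.0, 0.0, -1.0]]
```

```bash
python3 -m pendant '[[[-2.4,-3.6,0,0,0,0],[-2.4,-3.6,0,0,0,0],[-2.4,-3.6,0,0,0,0],[-2.4,-3.6,0,0,0,0],[-2.4,-3.6,0,0,0,0],[-2.4,-3.6,0,0,0,0],[-2,-3,0,0,0,0],[0,0,0,0,0,0],[0,0,0,0,0,0]]]'; python3 -c "
from h import *
plan(85,2.7,160)
cv2.imwrite('pics/wrist1.png',capture('wrist'));cv2.imwrite('pics/top1.png',capture('top'))"
```

```text
t: 2.25
ee_pos: [607.4, 116.2, 249.2]
tool_rot: [0.197, -3.135, -0.0]
force: [0.6, 0.8, 1.4]
finger_gap: 88.1
t 2.25 station pos [ 51.9  48.9 249.2] gap 88.1 F [0.6 0.8 1.4]
turn (tool) [ 0.0001 -0.0009 -0.0018] shift cm in final tool axes [-3.31 -4.62  8.92] in present axes [-3.33 -4.62  8.92] axes [[-0.99, -0.13, 0.0], [-0.13, 0.99, 0.0], [-0.0, 0.0, -1.0]]
```

View pics/wrist1.png

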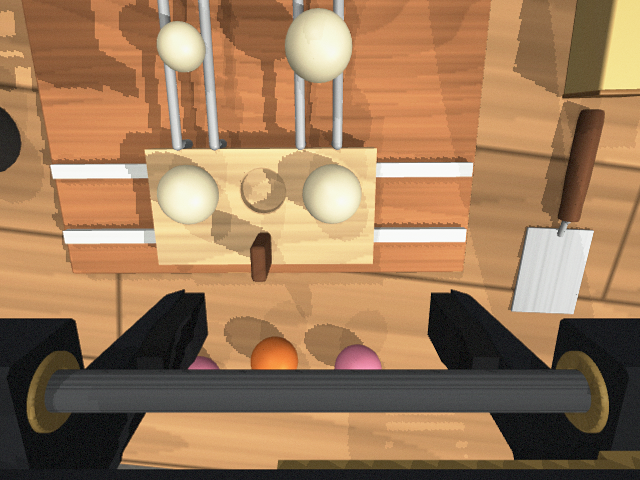

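View pics/top1.png

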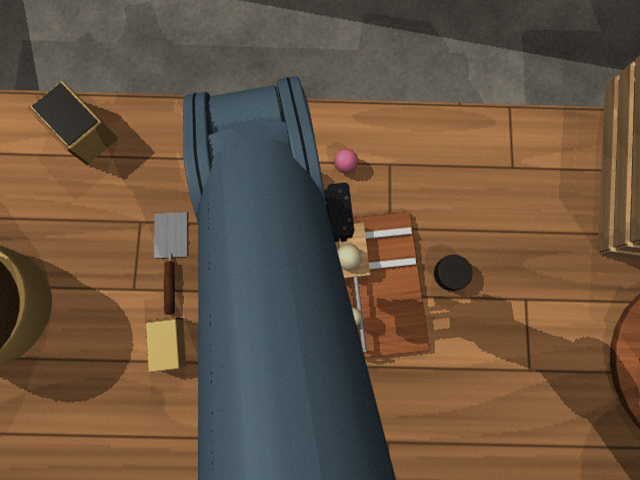

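The wrist view shows the tab at about (261,257), with its top face near (262,242). The large ball is at (319,45), the small one at (181,47), and the tray corners are at (145,150), (377,149), (374,265) and (158,264). I'll cross-check the positions from this view.

Run:
```python
from h import *
s=read_state();m=camera_model('wrist')
print(s['ee_pos'],s['t'])
for n,u,v,z in[('big',319,45,69),('small',181,47,60),('nl',332,194,59),('nr',188,195,59),('tabtop1',270,235,88),('tabtop2',251,278,88),('tabtop3',269,278,88),('pocket rim',263,190,44),('tc',145,150,44),('tc',377,149,44),('tc',374,265,44),('tc',158,264,44)]:
    print(n,st(cast(m,u,v,z)).round(1))
im=cv2.imread('pics/wrist1.png');cv2.imwrite('pics/w1c.png',cv2.resize(im[130:300,130:400],None,fx=2.9,fy=2.9,interpolation=cv2.INTER_CUBIC))
```

```text
[606.52028036 118.28832724 249.4156925 ] 2.35
big [-71.9  52.7  69. ]
small [-71.8 -47.9  60. ]
nl [36.4 63.6 59. ]
nr [ 37.4 -52.8  59. ]
tabtop1 [62.8 15.9 88. ]
tabtop2 [97.7 -0.  88. ]
tabtop3 [97.7 14.  88. ]
pocket rim [35.8  6.  44. ]
tc [  3.  -89.5  44. ]
tc [  1.8 100.6  44. ]
tc [102.7 102.4  44. ]
tc [102.1 -89.6  44. ]
```

View pics/w1c.png

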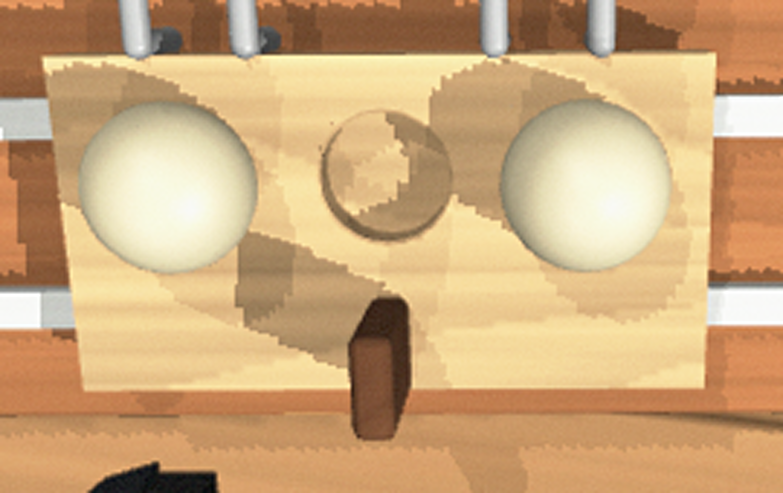

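```bash
python3 -m pendant '[[[-1.7,-2.4,0,0,0,0],[-1.7,-2.4,1,0,0,0],[0,0,3,0,0,0],[0,0,4,0,0,0],[0,0,3,0,0,0],[0,0,1,0,0,0],[0,0,0,0,0,0],[0,0,0,0,0,0]]]'; python3 -c "
from h import *
plan(84,2.7,64)"
```

```text
t: 3.15
ee_pos: [648.1, 74.3, 131.3]
tool_rot: [-0.201, 3.133, 0.001]
force: [-0.6, -0.3, 0.1]
finger_gap: 88.4
t 3.15 station pos [ 87.    2.2 131.3] gap 88.4 F [-0.6 -0.3  0.1]
turn (tool) [0.0003 0.0022 0.0009] shift cm in final tool axes [0.3  0.05 6.73] in present axes [0.31 0.05 6.73] axes [[-0.99, -0.13, 0.0], [-0.13, 0.99, 0.0], [-0.0, 0.0, -1.0]]
```

```bash
python3 -m pendant '[[[0.3,0.05,1.5,0,0,0],[0,0,2,0,0,0],[0,0,1.5,0,0,0],[0,0,1,0,0,0],[0,0,0.7,0,0,0],[0,0,0,0,0,0],[0,0,0,0,0,0]]]'; python3 -c "
from h import *
plan(84,2.7,64)
cv2.imwrite('pics/wrist2.png',capture('wrist'))"
```

```text
t: 3.85
ee_pos: [644.7, 73.5, 63.2]
tool_rot: [-0.2, 3.134, 0.0]
force: [0.2, -1.0, -0.5]
finger_gap: 87.7
t 3.85 station pos [83.5  1.9 63.2] gap 87.7 F [ 0.2 -1.  -0.5]
turn (tool) [-0.      0.0008 -0.0002] shift cm in final tool axes [-0.05  0.08 -0.08] in present axes [-0.05  0.08 -0.08] axes [[-0.99, -0.13, 0.0], [-0.13, 0.99, 0.0], [-0.0, 0.0, -1.0]]
```

View pics/wrist2.png

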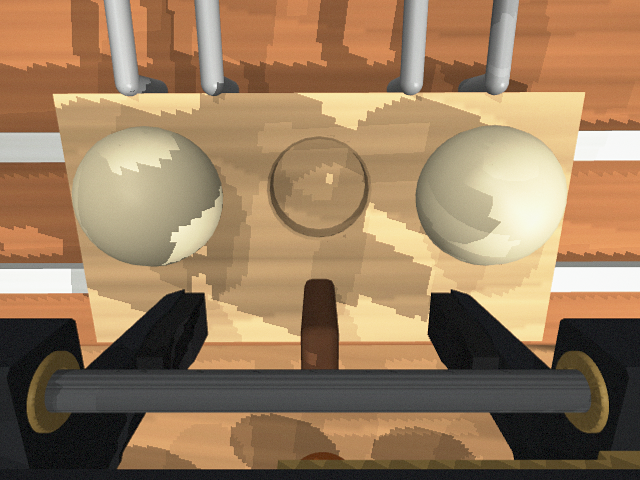

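The tab at about (320,325) is centred between the open fingers. The closing goes in two stages.

```bash
python3 -m pendant '[[[0,0,0,0,0,0],[0,0,0,0,0,0],[0,0,0,0,0,0],[0,0,0,0,0,0],[0,0,0,0,0,0],[0,0,0,0,0,0]]]' 0.25;  python3 -m pendant '[[[0,0,0,0,0,0],[0,0,0,0,0,0],[0,0,0,0,0,0],[0,0,0,0,0,0],[0,0,0,0,0,0]]]' 0; python3 -c "
from h import *
plan(84,49.3,64)
cv2.imwrite('pics/wrist3.png',capture('wrist'))"
```

```text
t: 4.5
ee_pos: [644.2, 73.6, 62.7]
tool_rot: [0.2, -3.135, -0.0]
force: [0.2, -0.3, -0.6]
finger_gap: 42.2
t: 5.0
ee_pos: [644.2, 73.7, 62.7]
tool_rot: [-0.2, 3.135, 0.0]
force: [-0.3, 0.2, 0.1]
finger_gap: 12.0
t 5.0 station pos [83.   2.1 62.7] gap 12.0 F [-0.3  0.2  0.1]
turn (tool) [0.0001 0.     0.0001] shift cm in final tool axes [-0.1   4.72 -0.13] in present axes [-0.1   4.72 -0.13] axes [[-0.99, -0.13, 0.0], [-0.13, 0.99, 0.0], [-0.0, 0.0, -1.0]]
```

View pics/wrist3.png

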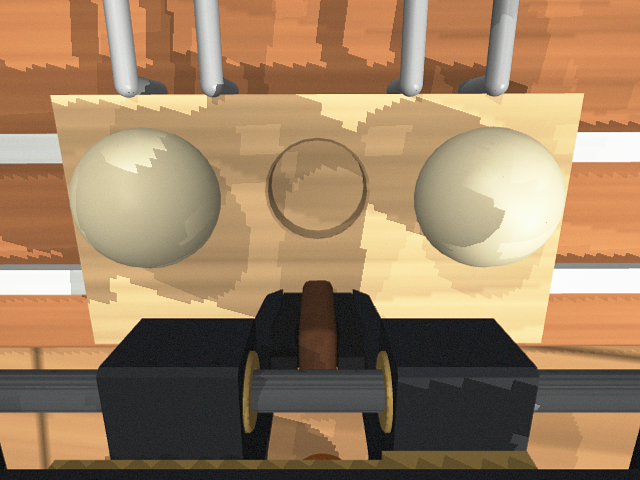

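Gripped, with a gap of 12.0 mm. Now I'll slide the tray slowly.

```bash
python3 -m pendant '[[[0,0.1,0,0,0,0],[0,0.2,0,0,0,0],[0,0.3,0,0,0,0],[0,0.4,0,0,0,0],[0,0.4,0,0,0,0],[0,0.4,0,0,0,0],[0,0.4,0,0,0,0],[0,0.4,0,0,0,0],[0,0.4,0,0,0,0],[0,0.4,0,0,0,0],[0,0.4,0,0,0,0],[0,0.3,0,0,0,0]]]'; python3 -m pendant '[[[0,0.25,0,0,0,0],[0,0.2,0,0,0,0],[0,0.1,0,0,0,0],[0,0.05,0,0,0,0],[0,0,0,0,0,0],[0,0,0,0,0,0],[0,0,0,0,0,0]]]'; python3 -c "
from h import *
plan(84,50,64)
cv2.imwrite('pics/wrist4.png',capture('wrist'))"
```

```text
t: 6.25
ee_pos: [638.8, 114.7, 62.7]
tool_rot: [0.2, -3.135, -0.0]
force: [0.1, -2.4, 1.2]
finger_gap: 11.8
t: 6.95
ee_pos: [638.1, 120.3, 62.7]
tool_rot: [0.2, -3.135, -0.0]
force: [-1.3, -0.4, 1.5]
finger_gap: 11.7
t 6.95 station pos [82.9 49.1 62.7] gap 11.7 F [-1.3 -0.4  1.5]
turn (tool) [ 0.0002 -0.0003 -0.0001] shift cm in final tool axes [-0.11  0.09 -0.13] in present axes [-0.11  0.09 -0.13] axes [[-0.99, -0.13, 0.0], [-0.13, 0.99, 0.0], [-0.0, 0.0, -1.0]]
```

View pics/wrist4.png

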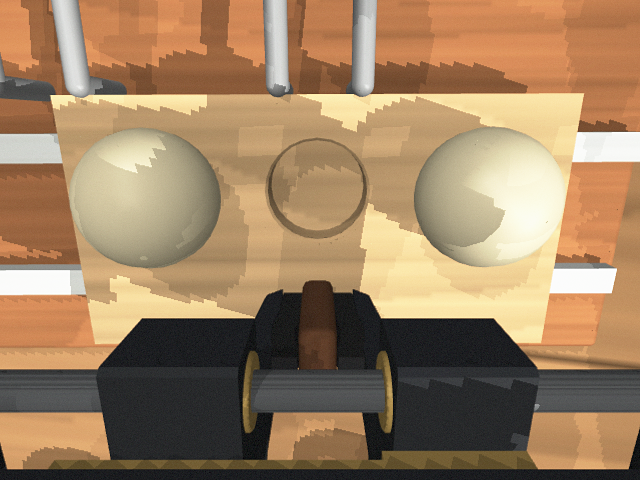

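The pocket centre is at u≈317 and the wire ends are at 280 and 362 (middle 321), so about 1 mm remains. I'll nudge the tray, release and look.

```bash
python3 -m pendant '[[[0,0.06,0,0,0,0],[0,0.05,0,0,0,0],[0,0,0,0,0,0],[0,0,0,0,0,0],[0,0,0,0,0,0]]]';  python3 -m pendant '[[[0,0,0,0,0,0],[0,0,0,0,0,0],[0,0,0,0,0,0],[0,0,0,0,0,0],[0,0,0,0,0,0],[0,0,0,0,0,0]]]' 0.6; python3 -m pendant '[[[0,0,-1,0,0,0],[0,0,-2,0,0,0],[0,0,-3,0,0,0],[0,0,-3,0,0,0],[0,0,-3,0,0,0],[0,0,-2,0,0,0],[0,0,0,0,0,0],[0,0,0,0,0,0],[0,0,0,0,0,0]]]';  python3 -c "
from h import *
plan(-112,50,190)
cv2.imwrite('pics/wrist5.png',capture('wrist'))"
```

```text
t: 7.5
ee_pos: [638.0, 121.2, 62.7]
tool_rot: [0.2, -3.135, 0.0]
force: [-2.2, -2.0, 2.9]
finger_gap: 11.9
t: 8.1
ee_pos: [638.2, 121.3, 62.8]
tool_rot: [-0.2, 3.135, 0.0]
force: [0.5, -0.1, -0.0]
finger_gap: 52.6
t: 9.0
ee_pos: [637.3, 121.1, 201.5]
tool_rot: [0.2, -3.133, 0.001]
force: [-0.3, 0.0, 0.1]
finger_gap: 52.9
t 9.0 station pos [ 82.2  50.  201.5] gap 52.9 F [-0.3  0.   0.1]
turn (tool) [-0.0002 -0.0021 -0.0001] shift cm in final tool axes [19.42 -0.    1.15] in present axes [19.42 -0.    1.19] axes [[-0.99, -0.13, 0.0], [-0.13, 0.99, 0.0], [-0.0, 0.0, -1.0]]
```

View pics/wrist5.png

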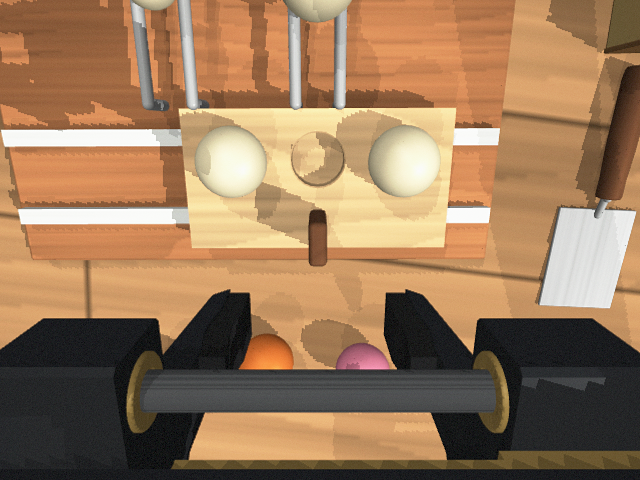

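The pocket (u 318) is now in line with the run (296/340, middle 318), and the neighbours are seated. I'll close the gripper and go behind the ball.

```bash
python3 -m pendant '[[[1,0,0,0,0,0],[2.5,0,0,0,0,0],[4,0,0,0,0,0],[4,0,0,0,0,0],[4,0,0,0,0,0],[2.5,0,0,0,0,0],[1.3,0,0,0,0,0],[0,0,0,0,0,0],[0,0,0,0,0,0],[0,0,0,0,0,0],[0,0,0,0,0,0]]]' 0; python3 -c "
from h import *
plan(-114,50,120)
cv2.imwrite('pics/wrist6.png',capture('wrist'));cv2.imwrite('pics/top6.png',capture('top'));cv2.imwrite('pics/scene6.png',capture('scene')[180:320,220:450])"
```

```text
t: 10.15
ee_pos: [447.4, 96.8, 202.6]
tool_rot: [-0.199, 3.135, -0.0]
force: [-0.1, -0.6, -0.9]
finger_gap: 0.3
t 10.15 station pos [-109.3   50.1  202.6] gap 0.3 F [-0.1 -0.6 -0.9]
turn (tool) [-0.0001  0.0002 -0.0003] shift cm in final tool axes [ 0.47 -0.01  8.26] in present axes [ 0.48 -0.01  8.26] axes [[-0.99, -0.13, 0.0], [-0.13, 0.99, 0.0], [-0.0, 0.0, -1.0]]
```

View pics/wrist6.png

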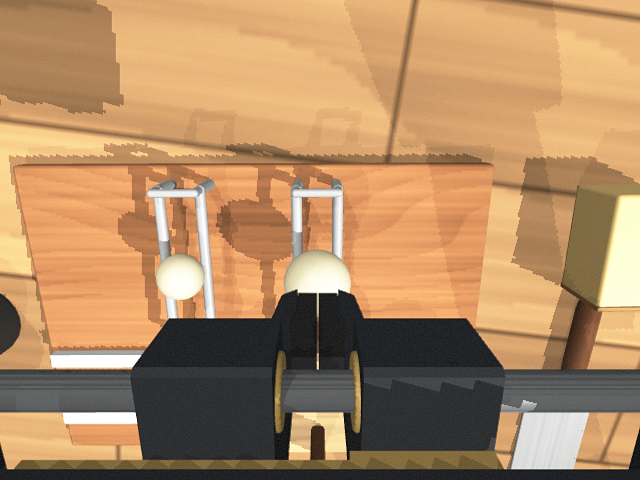

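View pics/scene6.png

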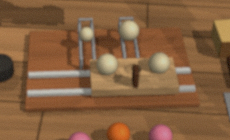

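The wrist view shows the ball at about (318,283), with the bar top at (318,190). I'll check the gap between them.

```bash
python3 -c "
from h import *
m=camera_model('wrist')
for n,u,v,z in [('ball',318,283,69),('bar',318,191,57),('small',180,277,60),('smallbar',177,193,57)]: print(n,st(cast(m,u,v,z)).round(1))
print(proj(m,C+EX*-72.5+EY*50+np.array([0,0,69])))
plan(-114,50,90)"
```

```text
ball [-70.5  50.9  69. ]
bar [-134.4   50.9   57. ]
small [-71.5 -50.1  60. ]
smallbar [-133.   -47.2   57. ]
[316.69194465 280.33033552]
t 10.3 station pos [-109.6   50.1  202.6] gap 0.4 F [ 0.1  0.1 -0.8]
turn (tool) [-0.0001 -0.0001 -0.0002] shift cm in final tool axes [ 4.400e-01 -1.000e-02  1.126e+01] in present axes [ 4.400e-01 -1.000e-02  1.126e+01] axes [[-0.99, -0.13, 0.0], [-0.13, 0.99, 0.0], [-0.0, 0.0, -1.0]]
```

```bash
python3 -m pendant '[[[0.2,0,1,0,0,0],[0.2,0,2.5,0,0,0],[0,0,2.5,0,0,0],[0,0,2,0,0,0],[0,0,1,0,0,0],[0,0,0,0,0,0],[0,0,0,0,0,0],[0,0,0,0,0,0]]]'; python3 -c "
from h import *
plan(-113.5,50,70)
cv2.imwrite('pics/wrist7.png',capture('wrist'))"
```

```text
t: 11.1
ee_pos: [443.4, 96.4, 113.5]
tool_rot: [-0.2, 3.134, 0.001]
force: [0.1, -0.1, -0.4]
finger_gap: 0.2
t 11.1 station pos [-113.3   50.2  113.5] gap 0.2 F [ 0.1 -0.1 -0.4]
turn (tool) [ 0.0003  0.0016 -0.0002] shift cm in final tool axes [ 0.02 -0.02  4.35] in present axes [ 0.03 -0.02  4.35] axes [[-0.99, -0.13, 0.0], [-0.13, 0.99, 0.0], [-0.0, 0.0, -1.0]]
```

View pics/wrist7.png

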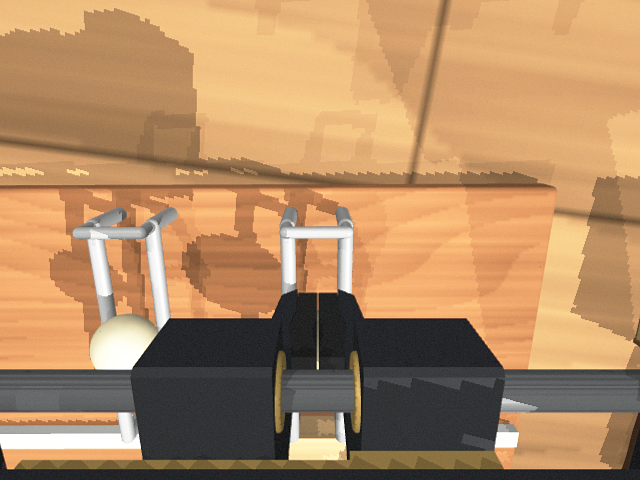

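The closed fingers are in line with the run, between the bar at (318,232) and the ball, which they hide. I'll descend.

```bash
python3 -m pendant '[[[0,0,0.5,0,0,0],[0,0,1,0,0,0],[0,0,1,0,0,0],[0,0,1,0,0,0],[0,0,0.6,0,0,0],[0,0,0.2,0,0,0],[0,0,0,0,0,0],[0,0,0,0,0,0]]]'; python3 -c "
from h import *
plan(-105,50,70)
cv2.imwrite('pics/scene8.png',cv2.resize(capture('scene')[180:320,220:450],None,fx=3,fy=3))
cv2.imwrite('pics/top8.png',capture('top'))
"
```

```text
t: 11.95
ee_pos: [442.9, 96.3, 69.9]
tool_rot: [-0.2, 3.135, 0.0]
force: [0.1, -0.6, -0.1]
finger_gap: 0.1
t 11.95 station pos [-113.8   50.1   69.9] gap 0.1 F [ 0.1 -0.6 -0.1]
turn (tool) [ 0.      0.0003 -0.0002] shift cm in final tool axes [-0.88 -0.01 -0.01] in present axes [-0.88 -0.01 -0.01] axes [[-0.99, -0.13, 0.0], [-0.13, 0.99, 0.0], [-0.0, 0.0, -1.0]]
```

View pics/scene8.png

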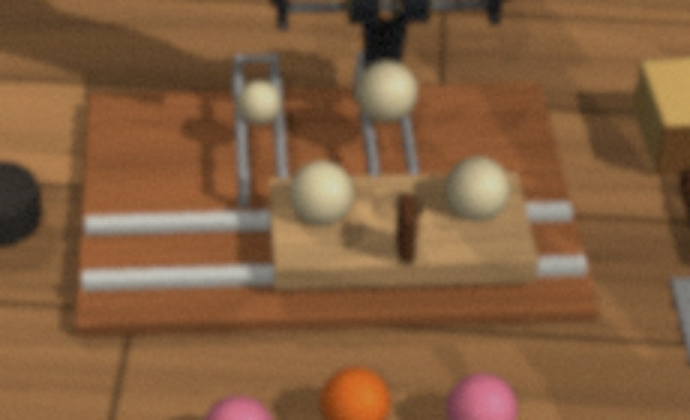

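View pics/top8.png

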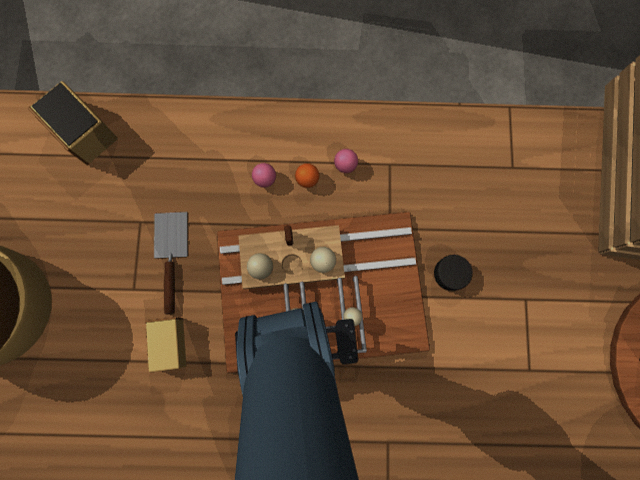

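The finger is behind the ball, which is at (387,90) in the enlarged scene crop. I'll start a gentle push.

```bash
python3 -m pendant '[[[-0.1,0,0,0,0,0],[-0.1,0,0,0,0,0],[-0.1,0,0,0,0,0],[-0.1,0,0,0,0,0],[-0.1,0,0,0,0,0],[-0.1,0,0,0,0,0],[-0.1,0,0,0,0,0],[-0.1,0,0,0,0,0],[-0.1,0,0,0,0,0],[-0.12,0,0,0,0,0],[-0.14,0,0,0,0,0],[-0.16,0,0,0,0,0]]]'; python3 -c "
from h import *
plan(-105,50,70)
cv2.imwrite('pics/scene9.png',cv2.resize(capture('scene')[180:320,220:450],None,fx=3,fy=3))
"
```

```text
t: 13.25
ee_pos: [455.5, 97.7, 69.7]
tool_rot: [0.2, -3.134, 0.0]
force: [-1.6, -0.4, 1.4]
finger_gap: -0.0
t 13.25 station pos [-101.1   49.9   69.7] gap -0.0 F [-1.6 -0.4  1.4]
turn (tool) [-0.0002 -0.0008 -0.0003] shift cm in final tool axes [ 0.39  0.01 -0.03] in present axes [ 0.39  0.01 -0.03] axes [[-0.99, -0.13, 0.0], [-0.13, 0.99, 0.0], [-0.0, 0.0, -1.0]]
```

View pics/scene9.png

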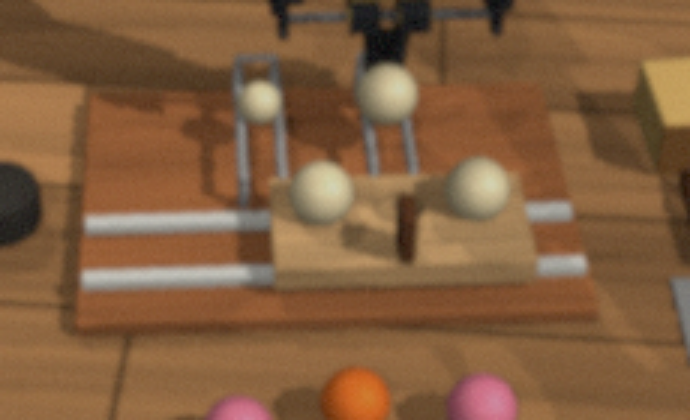

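The ball has begun to move with the finger, at crop row 90→94. I'll carry on.

```bash
python3 -m pendant '[[[-0.18,0,0,0,0,0],[-0.2,0,0,0,0,0],[-0.22,0,0,0,0,0],[-0.25,0,0,0,0,0],[-0.25,0,0,0,0,0],[-0.25,0,0,0,0,0],[-0.25,0,0,0,0,0],[-0.25,0,0,0,0,0],[-0.25,0,0,0,0,0],[-0.25,0,0,0,0,0],[-0.25,0,0,0,0,0],[-0.25,0,0,0,0,0]]]'; python3 -c "
from h import *
plan(-20,50,70)
cv2.imwrite('pics/scene10.png',cv2.resize(capture('scene')[180:320,220:450],None,fx=3,fy=3))
"
```

```text
t: 14.5
ee_pos: [484.3, 101.6, 69.7]
tool_rot: [-0.2, 3.135, -0.0]
force: [-0.6, -0.9, 0.9]
finger_gap: 0.7
t 14.5 station pos [-72.   50.1  69.7] gap 0.7 F [-0.6 -0.9  0.9]
turn (tool) [-0.      0.0001 -0.0001] shift cm in final tool axes [-5.2  -0.01 -0.03] in present axes [-5.2  -0.01 -0.03] axes [[-0.99, -0.13, 0.0], [-0.13, 0.99, 0.0], [-0.0, 0.0, -1.0]]
```

View pics/scene10.png

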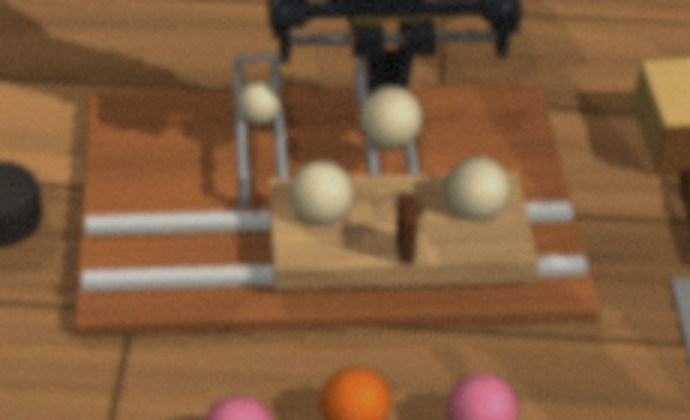

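The ball now rolls just ahead of the finger, at crop (391,117). I'll keep the same speed.

```bash
python3 -m pendant '[[[-0.25,0,0,0,0,0],[-0.25,0,0,0,0,0],[-0.25,0,0,0,0,0],[-0.25,0,0,0,0,0],[-0.25,0,0,0,0,0],[-0.25,0,0,0,0,0],[-0.25,0,0,0,0,0],[-0.25,0,0,0,0,0],[-0.25,0,0,0,0,0],[-0.25,0,0,0,0,0],[-0.25,0,0,0,0,0],[-0.25,0,0,0,0,0]]]'; python3 -c "
from h import *
plan(-20,50,70)
cv2.imwrite('pics/scene11.png',cv2.resize(capture('scene')[180:320,220:450],None,fx=3,fy=3))
"
```

```text
t: 15.75
ee_pos: [514.1, 105.4, 69.8]
tool_rot: [-0.2, 3.135, 0.0]
force: [-1.4, -0.6, 1.1]
finger_gap: 0.2
t 15.75 station pos [-42.   50.1  69.8] gap 0.2 F [-1.4 -0.6  1.1]
turn (tool) [ 0.      0.0001 -0.0002] shift cm in final tool axes [-2.2  -0.01 -0.02] in present axes [-2.2  -0.01 -0.02] axes [[-0.99, -0.13, 0.0], [-0.13, 0.99, 0.0], [-0.0, 0.0, -1.0]]
```

View pics/scene11.png

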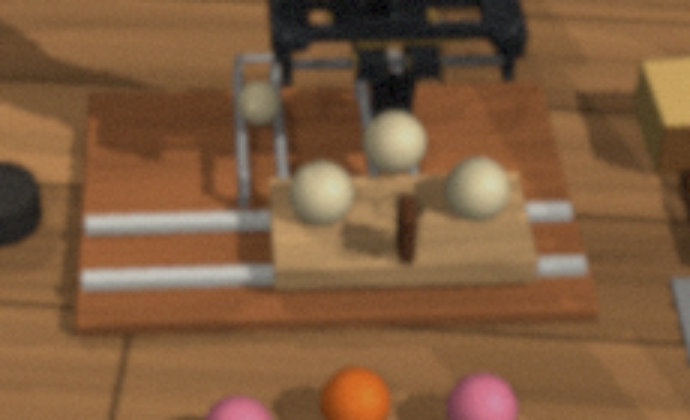

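```bash
python3 -m pendant '[[[-0.23,0,0,0,0,0],[-0.22,0,0,0,0,0],[-0.2,0,0,0,0,0],[-0.2,0,0,0,0,0],[-0.2,0,0,0,0,0],[-0.2,0,0,0,0,0],[-0.2,0,0,0,0,0],[-0.2,0,0,0,0,0],[-0.2,0,0,0,0,0],[-0.2,0,0,0,0,0],[-0.15,0,0,0,0,0],[-0.1,0,0,0,0,0]]]'; python3 -c "
from h import *
plan(-20,50,70)
cv2.imwrite('pics/scene12.png',cv2.resize(capture('scene')[180:320,220:450],None,fx=3,fy=3))
"
```

```text
t: 17.0
ee_pos: [536.8, 108.3, 69.7]
tool_rot: [-0.2, 3.135, -0.0]
force: [-0.0, 0.1, 0.3]
finger_gap: 0.3
t 17.0 station pos [-19.1  50.   69.7] gap 0.3 F [-0.   0.1  0.3]
turn (tool) [-0.      0.0001 -0.0002] shift cm in final tool axes [ 0.09 -0.   -0.03] in present axes [ 0.09 -0.   -0.03] axes [[-0.99, -0.13, 0.0], [-0.13, 0.99, 0.0], [-0.0, 0.0, -1.0]]
```

View pics/scene12.png

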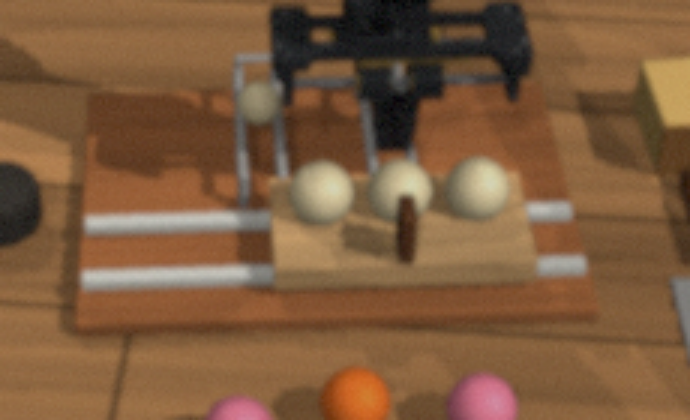

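The ball is in the pocket at crop (401,189), level with its neighbours. I'll back off, rise clear and check.

```bash
python3 -m pendant '[[[0,0,0,0,0,0],[0.2,0,0,0,0,0],[0.5,0,0,0,0,0],[0.7,0,-0.5,0,0,0],[0,0,-1.5,0,0,0],[0,0,-3,0,0,0],[0,0,-4,0,0,0],[0,0,-4,0,0,0],[0,0,-2,0,0,0],[0,0,0,0,0,0],[0,0,0,0,0,0]]]';python3 -m pendant '[[[2,0,0,0,0,0],[4,0,0,0,0,0],[4,0,0,0,0,0],[4,0,0,0,0,0],[1,0,0,0,0,0],[0,0,0,0,0,0],[0,0,0,0,0,0],[0,0,0,0,0,0],[0,0,0,0,0,0]]]'
python3 - <<'E'
from h import *
plan(-20,50,70)
im=capture('top');m=camera_model('top')
cv2.imwrite('pics/top13.png',im)
hsv=cv2.cvtColor(im,cv2.COLOR_BGR2HSV)
mask=cv2.inRange(hsv,(18,25,80),(40,90,255)); mask[:205]=0;mask[380:]=0;mask[:,:215]=0;mask[:,435:]=0
mask=cv2.morphologyEx(mask,cv2.MORPH_OPEN,np.ones((3,3)))
cs,_=cv2.findContours(mask,cv2.RETR_EXTERNAL,cv2.CHAIN_APPROX_NONE)
for c in cs:
    if cv2.contourArea(c)>80:
        (u,v),r=cv2.minEnclosingCircle(c); print('blob',u,v,r,st(cast(m,u,v,59)).round(1))
E
```

```text
t: 18.15
ee_pos: [522.1, 106.4, 219.7]
tool_rot: [-0.2, 3.135, 0.0]
force: [-0.2, 0.3, -1.2]
finger_gap: 0.5
t: 19.05
ee_pos: [374.9, 87.6, 219.6]
tool_rot: [-0.199, 3.135, -0.0]
force: [-0.4, -0.3, -0.2]
finger_gap: 0.6
t 19.05 station pos [-182.3   50.1  219.6] gap 0.6 F [-0.4 -0.3 -0.2]
turn (tool) [-0.0001  0.0001 -0.0005] shift cm in final tool axes [-1.623e+01 -1.000e-02  1.496e+01] in present axes [-16.23  -0.    14.96] axes [[-0.99, -0.13, 0.0], [-0.13, 0.99, 0.0], [-0.0, 0.0, -1.0]]
blob 352.1388854980469 316.0 9.355278015136719 [-72.6 -49.8  59. ]
blob 258.5 265.0 12.500100135803223 [ 36.6 109.9  59. ]
blob 290.93682861328125 262.74188232421875 12.787105560302734 [34.8 50.7 59. ]
blob 322.65179443359375 259.08929443359375 12.795341491699219 [35.6 -7.7 59. ]
```

View pics/top13.png

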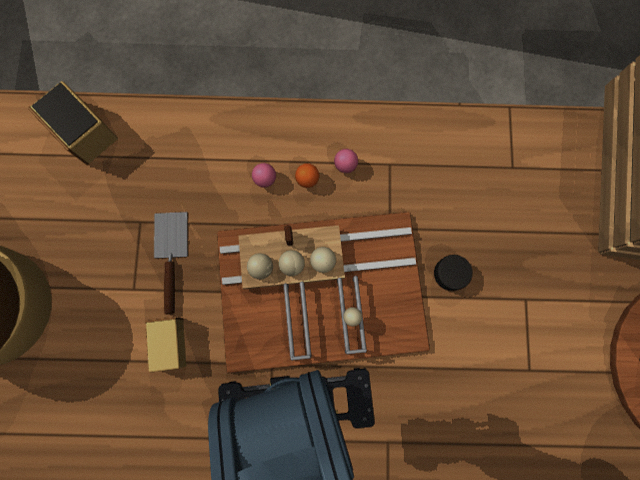

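The three balls are seated in line at station (35,51), (36,110) and (36,-8). The small ball has not moved at (352,316), and the drum, block and spatula look as they did at the start. The robot is clear.

```bash
python3 -c "
from cell import *
print(sign_off())"
```

```text
the job is handed in; nothing more can be done
None
```

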